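Clip the acrylic panel into the drilling jig

TASK

Pick up the green acrylic panel by its wooden grip, lay it flat on the open end of the plywood drilling jig with its notched end towards the black rubber stop, and slide it along between the guides under the two sprung clips, which must ride up over it, until it meets the stop and both clips have snapped down into its notches. Push gently, for the panel cracks if it is forced; then let go of it, and leave the cup, the block and the wheel where they are.

Things in the scene. Friction and masses are not known exactly. Their poses are not given: they have to be found in the camera images.
- jig: Fixed plywood drilling jig. Origin: its underside, at table height; it spans x -108..+132, y -68..+68 mm in its axes. The panel slides along the jig's +x, y = 0, on a smooth grey deck (72 mm wide, x -106..+85 mm) whose top is 18 mm up, level with the board; on a foam bed it sinks 1 mm per 8 N, at most 4. Nothing stands over 24 mm above it. The panel cracks if pressed on any of it with over 40 N.
- guides (a point): On the deck top, on the midline, at the mouth of the two wooden guide strips (jig x +4, y 0, z +18 mm); axes as the jig's. The guides are 10 mm high, flared at the mouth (inner gap over 79 mm) and parallel, 73 mm apart, from 22 to 52 mm beyond this point along +x. Before this point the deck is bare and open. The panel is 70 mm wide.
- stop (a point): Middle of the range of the stop, on the board top (jig x +70, y 0, z +18 mm); axes as the jig's. The stop is the black rubber buffer on the -x face of the blue bridge, 10 mm high; it yields 1 mm per 8 N, at most 3. The bridge is screwed down in slots: buffer and clips together stand anywhere within 12 mm before or beyond this point along x. This is not measured; look or feel for it.
- panel: Loose green acrylic panel 100 (x) by 70 (y) by 8 mm, 90-145 g, flat on the table; origin at the centre of its underside; +x is the leading, notched end. Side notches from x +9 to +31 mm, in to 18 mm from the midline. Wooden grip on top, centre x -30, y 0: 32 (x) by 22 (y) mm, from 8 to 42 mm above the underside; grip it across y. Home: origin 50 mm before the buffer face, jig x +8 to +32.
- clip_left (a joint): Lift angle (rad) of the sprung steel clip on the bridge at jig y +26 mm: 0 down (at rest, or snapped into the notch), about 0.13 riding on the panel. 12 mm wide; red upturned toe begins 46 mm before the buffer face, 13 mm up; nose 24 mm before it, 2 mm up at rest. It drops into the notch when the panel is 2 to 5 mm from the buffer or nearer. Presses about 2 N.
- clip_right (a joint): The same for the clip at jig y -26 mm: 0 down, about 0.13 rad riding on the panel. Pushing the panel's edge under both clips takes about 3 to 12 N, then sliding on under them about 1 to 6 N; as they snap in they may tug the panel forward with some 5 N; then the buffer resists.
- cup: White paper cup, 68 mm across, 60 mm high, bystander. Origin at the centre of its underside.
- block: Pine block 75 by 45 by 30 mm, bystander. Origin at the centre of its underside.
- wheel: Plywood wheel blank, 54 mm across, 16 mm thick, lying flat, bystander. Origin at the centre of its underside.
Not all that is in view belongs to the job. Several things have the shape of the panel; the one meant has the colours described above.

How it is judged:
By the outcome, as a careful person would: the job done as asked, in the order asked, and still so for the second after the job is handed in, with the robot touching nothing.
It also fails if it takes over 54 s, if anything falls off the work surface, if the arm or the gripper's body presses on something with over 40 N, if the wrist force passes 120 N, or if a joint passes its speed limit or range.

ROBOT

A 6-joint arm with a two-finger parallel gripper is mounted at the origin on the work surface. World frame = base frame: x ahead of the robot, y to its left, z up, the work surface at z = 0. Lengths are in m, angles in rad, forces in N, time in s.
With the tool pointing down it reaches from about 0.375 to 0.9 m from the base axis. Payload 3.1 kg.
Tool frame: the origin (TCP) lies midway between the tips of the shut fingers; the grasp point (between the pads) lies 19 mm behind it; z points along the fingers, y is the line along which they close (so a half turn about z gives the same grasp; the last joint's range is limited). The gripper opens to 85 mm and grips with 20 to 120 N. Pads are 22 mm wide; open, the fingers measure 114 mm over their backs; the gripper's body (76 mm by 85 mm) begins 54 mm behind the grasp point. The pads swing forward as they close: fully open they stand 13 mm farther back than shut.
Start: joints at [0.977, 0.527, 1.433, -0, 1.181, -0.178], TCP at [0.252, 0.572, 0.231] pointing down, gripper open.
Joint ranges: [-3.08, 3.08], [-0.75, 2.2], [0.22, 2.44], [-1.43, 4.57], [0, 2.65], [-2.85, 2.85]. Speed limits (rad/s): [2.79, 2.79, 3.14, 3.14, 3.14, 3.14].

INTERFACE

Orientations are given as a unit quaternion [x, y, z, w].
In Python, from station import manip gives the robot as it stands.
- The arm moves only by the tool step_arm, never from a script. Its argument "targets" is text: rows parted by semicolons, each of 4 numbers parted by spaces: the shift along the tool's x, y, z in mm, then the turn about the tool's z in degrees. A call has 1 to 12 rows; each row is the pose to reach, as a shift and turn from the pose commanded when the call began, along the tool's axes at that moment; what a row does not reach only later rows make up. A row lasts 1/10 s, in which the tool goes at most 50 mm and 8.59 degrees, less where a joint would pass 70% of its speed; a pose out of reach is approached as far as the arm can. A call with a gripper value outside its range is refused whole. "gripper" is the closure, from 0 (fully open) to 1 (shut), set as the call begins (left out, the last holds). The fingers move at their own pace and stop on an object; "squeeze" is the grip in N (left out, the last holds). Time passes only in rows, so rows that repeat a pose let the fingers close. It gives the time, the measured TCP pose, the force, the opening and the grip force at its end, in the units of the state.
- manip.sense(): the state, without advancing time (a new reading comes with each control period).
- manip.snapshot(name): name is "side" or "top" or "wrist"; returns the picture (400x640x3 uint8, red, green, blue); there is no depth.
- manip.get_calibration(name): a dict with "fov_y" (degrees; the focal length in pixels is half the picture's height over the tangent of half this angle, whatever the lens; pixels are square), "cx", "cy" (the principal point, pixels), "extrinsics" (4x4, takes a point from camera to world coordinates); the wrist camera has in their place "tool_from_camera" (4x4, takes a point from camera to tool coordinates, whose origin is the TCP and whose axes are the flange's). Camera axes: x right, y down, z forward; pixel columns grow to the right and rows downward; lengths in m; the calibration is good to about 2 mm. The wrist camera is an equidistant fisheye: a pixel r from the principal point sees the ray r / f radians off the axis. A picture is of the moment at which its call begins: read the wrist's pose just before it. get_calibration takes no time and is no camera call.
- manip.sign_off(): hands the job in; it is judged then, once.
Trained networks look in the newest picture that a camera, given by its name, has taken for a name from the list of things; names that differ only in an ending like _2 or _b are one class to them, and where a whole thing is asked for, a point or a joint stands for the part that bears it (a point fixed in the world has none). Each returns a list of dicts, best first, with "p" (0 to 1); they miss things now and then, are a little off and sometimes report something else, mostly with a low value. They report only what shows in the picture. A call takes as long as a camera call. They do not tell look-alikes from the thing itself.
- manip.recognise(camera, query): "position" ([column, row] in pixels, amid what is visible of it).
- manip.masks_of(camera, query): "pixels" (400x640 bool, what is visible of it) and "position" ([column, row] in pixels, amid what is visible of it).
- manip.mark_of(camera, query): "position" ([column, row] in pixels: a listed point, or the origin of a listed thing).
The state is a dict: "t": time; "q": joint angles; "qd": joint speeds; "tau": joint torques, N m; "tcp_pos": TCP position; "tool_rot": TCP orientation; "force": force on the tool from outside, world axes, zero at the start; "ft_torque": the same for the moment, N m; "finger_gap": opening from 0.0 (shut) to 1.0 (fully open); "gripper_force": force on a finger pad.
Only numpy, scipy, OpenCV 4.12 (cv2) and the standard library are available. Lean on these libraries where they do the work, as an engineer would, in place of code of your own. Each camera call takes 0.05 s, during which the arm holds its last target. There are 200 camera calls.

## Working session

There is one attempt and no reset: what is moved stays moved. The work goes in short steps, Python scripts to look and compute and a tool call to move; the robot and the scene stay as the last step left them, time stands still between calls to the robot, and variables do not carry over. Pictures are saved under pics/ and viewed, at most 10 in all, crops included, and the job is handed in when it is done.

Besides the shell and the picture viewer there is one more tool, called by a JSON object that holds its "op" and its "data". step_arm: Moves the arm, as the interface text tells. Its arguments: {"type":"object","properties":{"targets":{"type":"string"},"gripper":{"type":"number"},"squeeze":{"type":"number"}},"required":["targets"]}

```bash
mkdir -p pics; cat > h.py <<'E'
import numpy as np, cv2
from station import manip
from scipy.spatial.transform import Rotation as R
def ray(cam,px,tcp=None,rot=None):
    c=manip.get_calibration(cam); f=200/np.tan(np.radians(c["fov_y"]/2))
    u=(np.array(px,float)-[c["cx"],c["cy"]])
    if cam=="wrist":
        r=np.linalg.norm(u); th=r/f; s=np.sin(th)/r if r>0 else 0
        d=np.array([u[0]*s,u[1]*s,np.cos(th)])
        T=np.eye(4); T[:3,:3]=R.from_quat(rot).as_matrix(); T[:3,3]=tcp
        E=T@np.array(c["tool_from_camera"])
    else:
        d=np.array([u[0]/f,u[1]/f,1]); E=np.array(c["extrinsics"])
    return E[:3,3],E[:3,:3]@d
def on_z(cam,px,z,tcp=None,rot=None):
    o,d=ray(cam,px,tcp,rot); return o+d*(z-o[2])/d[2]
def proj(cam,P,tcp=None,rot=None):
    c=manip.get_calibration(cam); f=200/np.tan(np.radians(c["fov_y"]/2))
    if cam=="wrist":
        T=np.eye(4); T[:3,:3]=R.from_quat(rot).as_matrix(); T[:3,3]=tcp
        E=T@np.array(c["tool_from_camera"])
    else: E=np.array(c["extrinsics"])
    p=E[:3,:3].T@(np.array(P)-E[:3,3])
    if cam=="wrist":
        r=np.hypot(p[0],p[1]); th=np.arctan2(r,p[2]); return np.array([c["cx"],c["cy"]])+p[:2]/r*th*f
    return np.array([c["cx"],c["cy"]])+p[:2]/p[2]*f
def save(name,img): cv2.imwrite("pics/"+name+".png",img[:,:,::-1])
E
python3 - <<'E'
from h import *
a=manip.snapshot("top"); save("top",a)
for n in ["panel","jig","guides","stop"]:
    print(n,[(np.round(d["position"]),round(d["p"],2)) for d in manip.mark_of("top",n)])
print(manip.get_calibration("top"))
s=manip.sense();print(s["t"],s["tcp_pos"],s["tool_rot"])
E
```

```text
panel [(array([303., 201.]), 0.96), (array([252., 213.]), 0.87), (array([279., 271.]), 0.74), (array([299., 146.]), 0.7)]
jig [(array([389., 210.]), 0.92)]
guides [(array([388., 209.]), 0.69)]
stop [(array([387., 184.]), 0.96)]
{'fov_y': 46.08847856417437, 'cx': 322.8766420440447, 'cy': 200.1935841123601, 'extrinsics': array([[-0.11226654, -0.97158324,  0.20838001,  0.33618874],
       [-0.9936636 ,  0.11090284, -0.01825428,  0.00570239],
       [-0.00537439, -0.20910897, -0.97787758,  1.26916623],
       [ 0.        ,  0.        ,  0.        ,  1.        ]])}
0.25 [0.25221992 0.57147116 0.2308174 ] [ 2.06396654e-01  9.78468256e-01 -4.98903955e-04 -2.08474730e-04]
```

View pics/top.png

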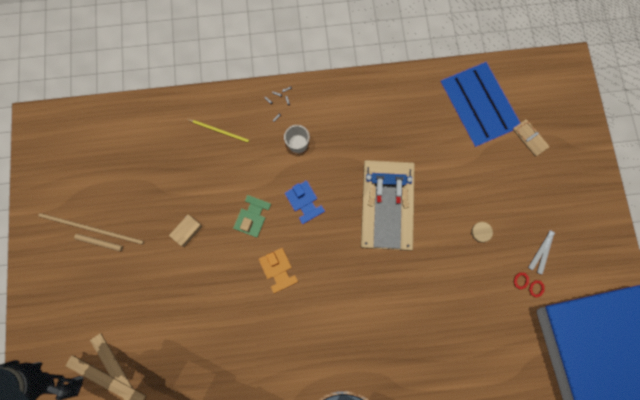

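The top view shows three panel shapes: green with a wooden grip at (252,215), blue at (304,201) and orange at (278,270). By colour it is the green one at (252,215). The jig is at (388,205), bridge end up in the image, and its open end is at about (388,247). I'll check the choice in one close crop.

```bash
python3 - <<'E'
from h import *
a=cv2.imread("pics/top.png")
c1=cv2.resize(a[185:245,220:285],None,fx=6,fy=6,interpolation=cv2.INTER_CUBIC)
c2=cv2.resize(a[155:255,355:420],None,fx=6,fy=6,interpolation=cv2.INTER_CUBIC)
H=max(c1.shape[0],c2.shape[0]); o=np.zeros((H,c1.shape[1]+c2.shape[1],3),np.uint8)
o[:c1.shape[0],:c1.shape[1]]=c1;o[:c2.shape[0],c1.shape[1]:]=c2
cv2.imwrite("pics/crop.png",o)
hsv=cv2.cvtColor(a,cv2.COLOR_BGR2HSV)
m=cv2.inRange(hsv,(50,70,40),(85,255,255)); n,l,st,ce=cv2.connectedComponentsWithStats(m)
i=1+np.argmax(st[1:,4]); print(st[i],ce[i])
for px in [(252,213)]: print("panel",on_z("top",px,0))
print("jig",on_z("top",(389,210),0),"guides",on_z("top",(388,209),.018),"stop",on_z("top",(387,184),.018))
for px in [(365,161),(414,163),(413,249),(362,247)]: print(on_z("top",px,.018))
E
```

```text
[234 196  36  41 548] [253.15875912 214.06569343]
panel [0.59297571 0.17947814 0.        ]
jig [ 0.55868258 -0.19531215  0.        ] guides [ 0.55856443 -0.19016236  0.018     ] stop [ 0.62796058 -0.19727985  0.018     ]
[ 0.69986797 -0.1460181   0.018     ]
[ 0.67873553 -0.27981149  0.018     ]
[ 0.44372544 -0.24089261  0.018     ]
[ 0.46430912 -0.10687261  0.018     ]
```

View pics/crop.png

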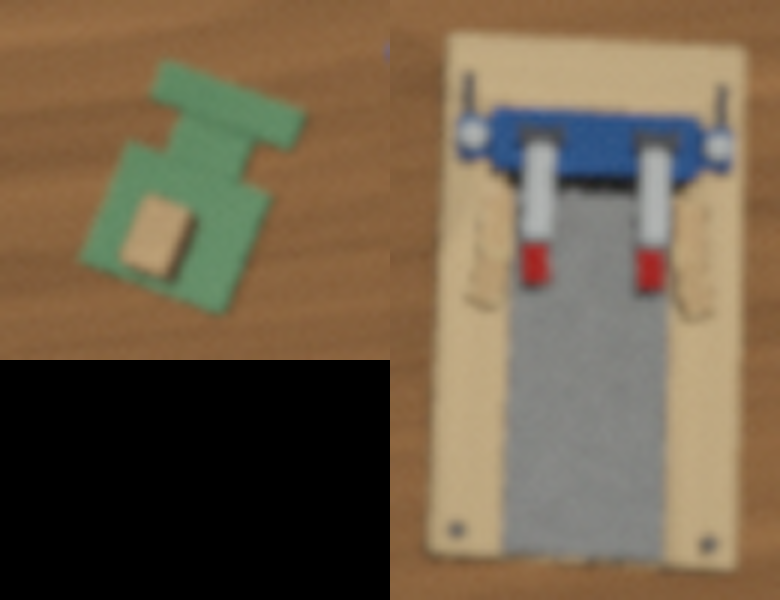

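The crop confirms the green panel: wooden grip near crop (157,237), and the notched bar at its far end, near (228,105). The jig crop shows the bridge and black buffer at the top, the clips with red toes pointing at the open end, and the bare deck below.

```bash
cat >> h.py <<'E'
def toolshift(target,yaw):
    """shift (mm) in current tool axes and turn (deg) so that TCP at target, tool x yaw=yaw deg"""
    s=manip.sense(); M=R.from_quat(s["tool_rot"]).as_matrix()
    d=M.T@(np.array(target)-s["tcp_pos"])*1000
    y=np.degrees(np.arctan2(M[1,0],M[0,0])); t=-((yaw-y+180)%360-180)
    return np.round(d,1),np.round(t,2),np.round(y,2)
E
python3 - <<'E'
from h import *
C=lambda x,y:on_z("top",(220+x/6-.4,185+y/6-.4),.008)[:2]
cs=[C(165,60),C(303,107),C(293,150),C(152,100),C(128,142),C(272,192),C(225,313),C(82,262)]
v=[cs[1]-cs[2],cs[0]-cs[3],cs[5]-cs[6],cs[4]-cs[7]]
print([round(np.degrees(np.arctan2(a[1],a[0])),1) for a in v])
mid=((cs[0]+cs[1])/2+(cs[6]+cs[7])/2)/2; ax=(cs[0]+cs[1]-cs[6]-cs[7])/2
print(mid,ax,np.linalg.norm(ax),np.degrees(np.arctan2(ax[1],ax[0])),np.linalg.norm(cs[6]-cs[7]))
yaw=np.degrees(np.arctan2(ax[1],ax[0])); u=ax/np.linalg.norm(ax)
g=mid-.03*u; print("grip",g, on_z("top",(220+165/6,185+225/6),.042))
print(toolshift([*g,.2],yaw+180))
c=manip.get_calibration("wrist");print(c)
E
```

```text
[np.float64(-18.0), np.float64(-22.3), np.float64(-26.1), np.float64(-25.2)]
[0.58480474 0.17913476] [ 0.08973434 -0.04399474] 0.09993892207059095 -26.117681498389793 0.0693539860538534
grip [0.55786799 0.19234125] [0.56035382 0.18762871 0.042     ]
(array([-432.7, -223.3,   31. ]), np.float64(2.3), np.float64(156.18))
{'fov_y': 65.70646984690485, 'cx': 319.0528262973544, 'cy': 200.15576270033608, 'tool_from_camera': array([[ 8.17867510e-05, -9.60776471e-01, -2.77323937e-01,
         7.02970370e-02],
       [ 9.99999996e-01,  8.40826894e-05,  3.61339556e-06,
         1.95105365e-04],
       [ 1.98464770e-05, -2.77323937e-01,  9.60776474e-01,
        -1.41656727e-01],
       [ 0.00000000e+00,  0.00000000e+00,  0.00000000e+00,
         1.00000000e+00]])}
```

{"op": "step_arm", "data": {"targets": "-43 -22 3 0; -86 -44 6 0; -129 -66 9 0; -172 -88 12 1; -215 -110 15 1; -258 -132 18 1; -301 -154 21 2; -344 -176 24 2; -387 -198 27 2; -418 -215 31 2; -433 -223 31 2; -433 -223 31 2", "gripper": 0, "squeeze": 40}}

```text
t: 1.45
tcp_pos: [0.5597, 0.1913, 0.2002]
tool_rot: [0.225, 0.974, 0.0, 0.0]
force: [-0.7, 0.1, -0.2]
finger_gap: 1.0
gripper_force: 0.0
```

```bash
python3 - <<'E'
from h import *
s=manip.sense(); p,q=s["tcp_pos"],s["tool_rot"]; print(s["t"],p,q)
a=manip.snapshot("wrist"); save("w1",a)
print([(np.round(d["position"],1),round(d["p"],2),on_z("wrist",d["position"],0,p,q)) for d in manip.mark_of("wrist","panel")])
E
```

```text
1.45 [0.55974998 0.19129992 0.20017295] [2.25069745e-01 9.74342633e-01 1.08576764e-04 1.75892195e-04]
[(array([321. , 198.9]), 0.77, array([0.5850418 , 0.18173047, 0.        ])), (array([226.8, 263.4]), 0.74, array([0.60935757, 0.0359481 , 0.        ])), (array([218. , 106.5]), 0.56, array([0.43690472, 0.12496321, 0.        ]))]
```

View pics/w1.png

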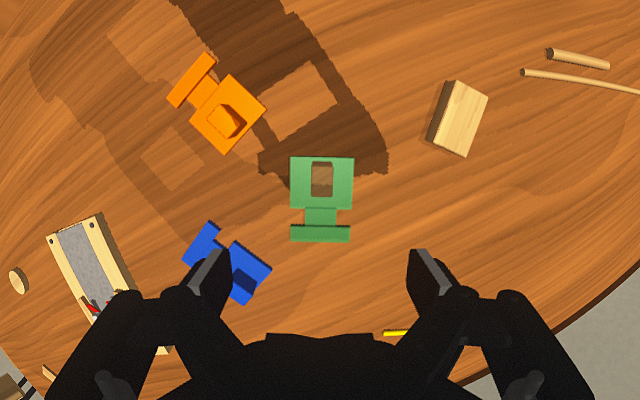

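The wrist view shows the green panel upright in the picture, spanning about (290..355, 156..241), with its grip at (321,179) and its notched end towards the fingers. I'll fit its corners.

```bash
cat > fit.py <<'E'
from h import *
def fit(a,p,q,zt=.008):
    hsv=cv2.cvtColor(a,cv2.COLOR_RGB2HSV); m=cv2.inRange(hsv,(50,80,40),(90,255,255))
    n,l,st,ce=cv2.connectedComponentsWithStats(m); i=1+np.argmax(st[1:,4])
    cs,_=cv2.findContours((l==i).astype(np.uint8),cv2.RETR_EXTERNAL,cv2.CHAIN_APPROX_NONE)
    c=max(cs,key=cv2.contourArea)[:,0,:]
    P=np.array([on_z("wrist",x,zt,p,q)[:2] for x in c]).astype(np.float32)*1000
    return cv2.minAreaRect(P),st[i]
E
python3 - <<'E'
from fit import *
s=manip.sense(); p,q=s["tcp_pos"],s["tool_rot"]
a=cv2.imread("pics/w1.png")[:,:,::-1].copy()
print(fit(a,p,q))
for x in [(290,156),(354,157),(350,241),(291,241)]: print(on_z("wrist",x,.008,p,q))
for x in [(311,162),(333,162)]: print("griptop",on_z("wrist",x,.042,p,q))
print(np.degrees(2*np.arctan2(q[1],q[0])))
E
```

```text
(((581.5932006835938, 184.0645294189453), (68.83390808105469, 98.97959899902344), 62.825138092041016), array([ 290,  156,   64,   86, 3818], dtype=int32))
[0.52199309 0.17594429 0.008     ]
[0.55328842 0.23823985 0.008     ]
[0.64165709 0.19363997 0.008     ]
[0.61138503 0.13114463 0.008     ]
griptop [0.53357798 0.19670228 0.042     ]
griptop [0.54293947 0.21609036 0.042     ]
154.17674256873406
```

```bash
python3 - <<'E'
from h import *
print(toolshift([.5549,.1978,.013],152.8))
E
```

```text
(array([  3.8,   2.6, 187.2]), np.float64(1.38), np.float64(154.18))
```

{"op": "step_arm", "data": {"targets": "1 1 35 1; 2 2 75 1; 4 3 115 1; 4 3 145 1; 4 3 165 1; 4 3 178 1; 4 3 187 1; 4 3 187 1; 4 3 187 1", "gripper": 0}}

```text
t: 2.45
tcp_pos: [0.5566, 0.1978, 0.0142]
tool_rot: [0.232, 0.973, 0.0, 0.001]
force: [0.2, 0.8, -0.6]
finger_gap: 1.001
gripper_force: 0.0
```

{"op": "step_arm", "data": {"targets": "0 0 0 0; 0 0 0 0; 0 0 0 0; 0 0 0 0; 0 0 0 0; 0 0 0 0; 0 0 0 0; 0 0 0 0", "gripper": 1, "squeeze": 40}}

```text
t: 3.25
tcp_pos: [0.5564, 0.1972, 0.0138]
tool_rot: [0.232, 0.973, 0.0, 0.0]
force: [-1.0, -0.4, 6.5]
finger_gap: 0.25
gripper_force: 41.0
```

{"op": "step_arm", "data": {"targets": "0 0 -20 0; 0 0 -50 0; 0 0 -80 0; 0 0 -100 0; 0 0 -100 0; 0 0 -100 0; 0 0 -100 0", "squeeze": 60}}

```text
t: 3.95
tcp_pos: [0.5548, 0.1971, 0.1116]
tool_rot: [0.232, 0.973, -0.001, -0.002]
force: [0.4, -0.3, -1.5]
finger_gap: 0.249
gripper_force: 58.5
```

```bash
python3 - <<'E'
from fit import *
s=manip.sense(); p,q=s["tcp_pos"],s["tool_rot"]; print(p,q,s["force"],s["gripper_force"],s["finger_gap"])
a=manip.snapshot("wrist"); save("w2",a)
r,st=fit(a,p,q,p[2]-.0058); print(r,st)
M=R.from_quat(q).as_matrix(); print("in tool",M.T@(np.array([*r[0],0])-np.array([*p[:2]*1000,0])), np.degrees(np.arctan2(M[1,0],M[0,0])))
E
```

```text
[0.55484301 0.19709995 0.11159445] [ 2.31954948e-01  9.72725006e-01 -6.23517162e-04 -1.60528359e-03] [ 0.44504403 -0.32780683 -1.54054017] 58.508141040802 0.24927490647167785
((552.9586791992188, 198.14202880859375), (69.29441833496094, 33.50550079345703), 63.246177673339844) [ 253  217  134   58 3219]
in tool [2.15179922 0.0796312  0.00594179] 153.17541038038271
```

View pics/w2.png

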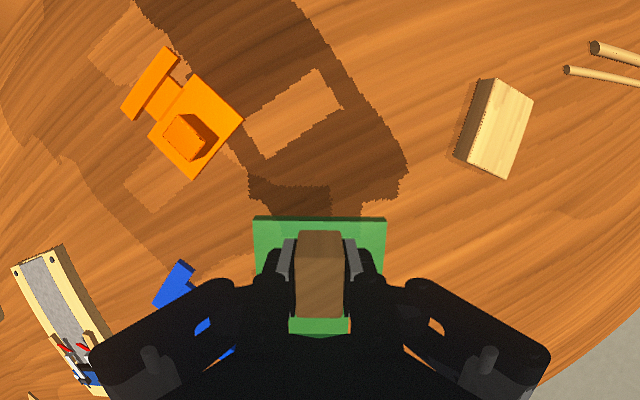

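The held panel's rear edge runs from (254,217) to (386,217), square in the hand, with the pads on the grip. Next I'll look at the jig from above with the wrist camera.

```bash
python3 - <<'E'
from h import *
print(toolshift([.619,-.201,.25],170.6))
E
```

```text
(array([-236.5, -326.6, -138.5]), np.float64(-17.43), np.float64(153.17))
```

{"op": "step_arm", "data": {"targets": "-17 -23 -25 -1; -40 -55 -40 -3; -63 -87 -60 -5; -86 -120 -80 -7; -109 -151 -100 -9; -132 -183 -115 -11; -155 -215 -130 -13; -178 -247 -138 -15; -200 -280 -138 -17; -220 -305 -138 -17; -236 -326 -138 -17; -236 -326 -138 -17"}}

```text
t: 5.2
tcp_pos: [0.6197, -0.2042, 0.2492]
tool_rot: [0.088, 0.996, -0.0, -0.001]
force: [-0.6, 0.1, -0.5]
finger_gap: 0.245
gripper_force: 58.7
```

```bash
python3 - <<'E'
from h import *
s=manip.sense(); p,q=s["tcp_pos"],s["tool_rot"]; print(s["t"],p,q,s["qd"].round(3) if hasattr(s["qd"],"round") else s["qd"])
np.savez("w3.npz",p=p,q=q)
a=manip.snapshot("wrist"); save("w3",a)
for n in ["jig","guides","stop"]:
    z=0 if n=="jig" else .018
    print(n,[(np.round(d["position"],1),round(d["p"],2),on_z("wrist",d["position"],z,p,q)) for d in manip.mark_of("wrist",n)])
E
```

```text
5.2 [ 0.61968919 -0.20417025  0.24923281] [ 8.76986087e-02  9.96146738e-01 -4.37664388e-04 -6.62565006e-04] [ 0.05  -0.022  0.049  0.04   0.027  0.02 ]
jig [(array([323.6, 123.3]), 0.7, array([ 0.5638281 , -0.18859278,  0.        ]))]
guides [(array([326.2, 127.6]), 0.84, array([ 0.56886795, -0.18656758,  0.018     ]))]
stop [(array([323.5, 179.5]), 0.94, array([ 0.63108133, -0.20071276,  0.018     ]))]
```

View pics/w3.png

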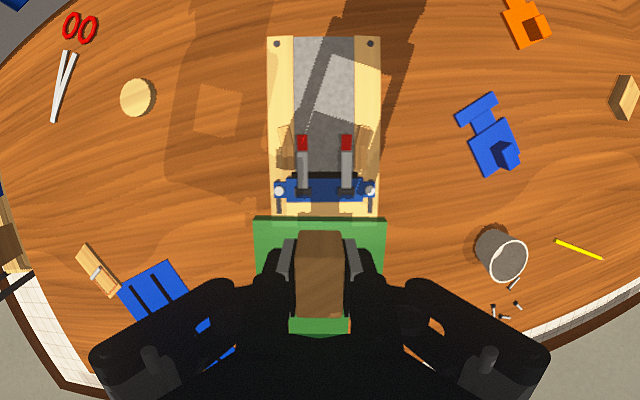

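The wrist view shows the whole jig: open end at (267..380, 37), guides at (288..365, 125..165), red toes at (302,142) and (346,142), and the buffer's dark edge near row 178. I'll take an enlarged crop for exact edges.

```bash
python3 - <<'E'
from h import *
a=cv2.imread("pics/w3.png")
c=a[110:200,258:392]; cv2.imwrite("pics/crop2.png",cv2.resize(c,None,fx=5.9,fy=5.9,interpolation=cv2.INTER_CUBIC))
z=np.load("w3.npz");p,q=z["p"],z["q"]
hsv=cv2.cvtColor(a,cv2.COLOR_BGR2HSV)
# deck edges per row: grey (low saturation) span
for r in range(42,122,8):
    row=hsv[r,258:392]; g=np.where(row[:,1]<60)[0]; w=np.where((row[:,1]>=60)&(row[:,2]>150)&(row[:,1]<150))[0]
    e=[258+g.min(),258+g.max()]
    E=[on_z("wrist",(x+o,r),.018,p,q)[:2] for x,o in zip(e,(-.5,.5))]
    print(r,e,np.round(E[0]*1000,1),np.round(E[1]*1000,1),np.round((E[0]+E[1])*500,1),round(np.linalg.norm(E[0]-E[1])*1000,1))
E
```

```text
42 [np.int64(274), np.int64(372)] [ 453.5 -229.9] [ 473.6 -113.5] [ 463.5 -171.7] 118.2
50 [np.int64(294), np.int64(353)] [ 468.6 -208.2] [ 480.7 -138.1] [ 474.6 -173.1] 71.2
58 [np.int64(294), np.int64(353)] [ 478.5 -209.9] [ 490.6 -139.9] [ 484.5 -174.9] 71.1
66 [np.int64(294), np.int64(353)] [ 488.2 -211.7] [ 500.4 -141.6] [ 494.3 -176.6] 71.1
74 [np.int64(294), np.int64(353)] [ 497.9 -213.4] [ 510.1 -143.3] [ 504.  -178.4] 71.1
82 [np.int64(294), np.int64(353)] [ 507.6 -215.1] [ 519.7 -145. ] [ 513.7 -180.1] 71.1
90 [np.int64(294), np.int64(353)] [ 517.2 -216.8] [ 529.4 -146.7] [ 523.3 -181.8] 71.2
98 [np.int64(294), np.int64(353)] [ 526.7 -218.6] [ 538.9 -148.3] [ 532.8 -183.5] 71.3
106 [np.int64(294), np.int64(353)] [ 536.2 -220.3] [ 548.5 -150. ] [ 542.3 -185.1] 71.4
114 [np.int64(295), np.int64(353)] [ 545.9 -220.9] [ 558.  -151.6] [ 552.  -186.2] 70.4
```

View pics/crop2.png

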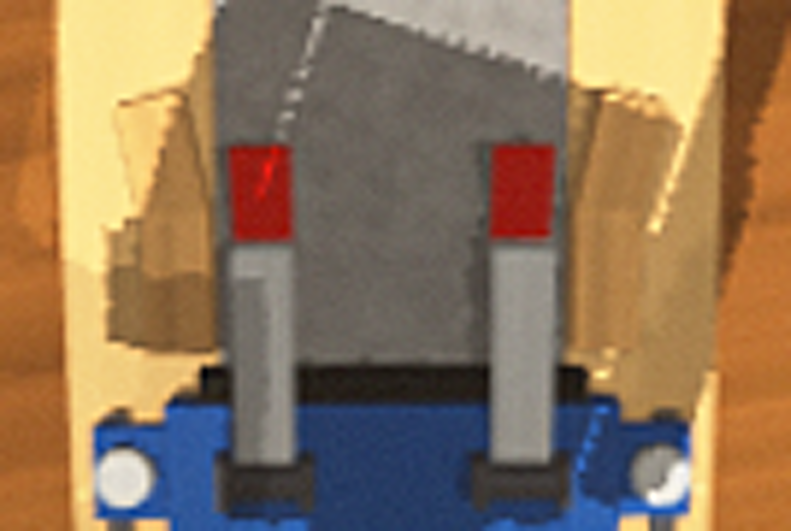

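The crop shows the buffer's front edge at crop row 366 (picture row 172), red toes from crop row 146 (row 134.7), and guide mouths at crop row ~95 (row 126).

```bash
python3 - <<'E'
from h import *
z=np.load("w3.npz");p,q=z["p"],z["q"]
W=lambda x,y,zz:on_z("wrist",(258+x/5.9-.4,110+y/5.9-.4),zz,p,q)[:2]*1000
yaw=np.radians(-10.0);u=np.array([np.cos(yaw),np.sin(yaw)]);v=np.array([-u[1],u[0]])
o=np.array([508.,-179.1])  # on midline
J=lambda P:np.round([(P-o)@u,(P-o)@v],1)
print("deck mid",[J(np.array(x)) for x in [(474.6,-173.1),(504,-178.4),(542.3,-185.1)]])
for n,a in dict(buf_bot=(390,366,.018),buf_top=(390,400,.028),toeL=(522,146,.031),toeR=(260,146,.031),guideL=(570,250,.028),guideR=(212,250,.028),guideLb=(570,250,.018),guideRb=(216,250,.018),mouth1=(185,92,.028),mouth2=(600,92,.028)).items(): print(n,J(W(*a)))
for r in [37]: print("open end",J(on_z("wrist",(324,37),.018,p,q)[:2]*1000))
print("guides",J(np.array([568.9,-186.6])),"stop",J(np.array([631.1,-200.7])),"tcp",J(p[:2]*1000), np.degrees(2*np.arctan2(q[1],q[0])))
T=np.array([508,-179.1]);
for b in [0,]:pass
print("world of u,v",u,v)
E
```

```text
deck mid [array([-33.9,   0.1]), array([-4.1, -0. ]), array([34.8,  0. ])]
buf_bot [115.1   0.3]
buf_top [120.2   0.2]
toeL [68.4 26. ]
toeR [ 68.4 -25.4]
guideL [89.4 36.2]
guideR [ 89.4 -35.4]
guideLb [90.6 37.3]
guideRb [ 90.7 -35.4]
mouth1 [ 57.7 -40.4]
mouth2 [57.5 41.7]
open end [-49.8   0.7]
guides [61.3  3.2] stop [1.25e+02 1.00e-01] tcp [114.3  -5.3] 169.9375498465968
world of u,v [ 0.98480775 -0.17364818] [0.17364818 0.98480775]
```

{"op": "step_arm", "data": {"targets": "35 2 0 0; 75 4 20 0; 110 5 60 0; 135 6 100 0; 145 6 140 0; 145 6 170 0; 145 6 190 0; 145 6 200 0; 145 6 204 0; 145 6 204 0; 145 6 204 0; 145 6 204 0"}}

```text
t: 6.6
tcp_pos: [0.4785, -0.1698, 0.0483]
tool_rot: [0.086, 0.996, -0.001, 0.001]
force: [-0.7, -0.1, -1.2]
finger_gap: 0.248
gripper_force: 58.7
```

```bash
cat >> h.py <<'E'
yaw=np.radians(-10.0);u=np.array([np.cos(yaw),np.sin(yaw)]);v=np.array([-u[1],u[0]]);o=np.array([508.,-179.1])
def where():
    s=manip.sense(); d=s["tcp_pos"][:2]*1000-o; M=R.from_quat(s["tool_rot"]).as_matrix()
    f=np.array(s["force"])
    print("t",round(s["t"],2),"s,v,z",np.round([d@u,d@v,s["tcp_pos"][2]*1000],2),"yaw",round(np.degrees(np.arctan2(M[1,0],M[0,0])),2),"tilt",np.round(M[:2,2]*57.3,2),"F s,v,z",np.round([f[:2]@u,f[:2]@v,f[2]],1),"trq",np.round(s["ft_torque"],2))
    return s
E
python3 - <<'E'
from fit import *
s=where()
p,q=s["tcp_pos"],s["tool_rot"]
a=manip.snapshot("wrist"); save("w4",a)
r,st=fit(a,p,q,p[2]-.0058); c=np.array(r[0])-o; print(c@u,c@v,r[1:],st)
E
```

```text
t 6.6 s,v,z [-30.64   4.05  48.34] yaw 170.19 tilt [ 0.11 -0.07] F s,v,z [-0.7 -0.3 -1.2] trq [ 0.02  0.01 -0.02]
-33.09611246294443 4.145886178507064 ((69.37866973876953, 34.61485290527344), 80.04520416259766) [ 252  215  135   60 3669]
```

View pics/w4.png

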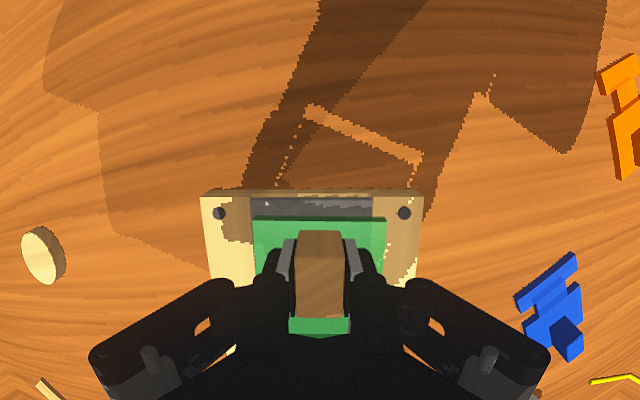

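The view shows the panel (254..386) right of the deck's visible grey strip (250..372), agreeing with v = +4 mm. I'll correct by −4 mm in tool y and go down gently.

{"op": "step_arm", "data": {"targets": "0 -2 0 0; 0 -4 4 0; 0 -4 9 0; 0 -4 13 0; 0 -4 14 0; 0 -4 15 0; 0 -4 15 0; 0 -4 15 0"}}

```text
t: 7.45
tcp_pos: [0.4772, -0.1734, 0.0323]
tool_rot: [0.086, 0.996, -0.0, 0.0]
force: [0.7, 0.1, -1.2]
finger_gap: 0.243
gripper_force: 58.8
```

```bash
python3 -c "
from h import *
where()"
```

```text
t 7.45 s,v,z [-31.36   0.25  32.32] yaw 170.18 tilt [ 0. -0.] F s,v,z [ 0.7  0.2 -1.2] trq [ 0.01  0.   -0.05]
```

Almost in contact. I'll lower 1.5 mm more and check the force.

{"op": "step_arm", "data": {"targets": "0 0 0.5 0; 0 0 1 0; 0 0 1.5 0; 0 0 1.5 0; 0 0 1.5 0"}}

```text
t: 7.95
tcp_pos: [0.4772, -0.1735, 0.0313]
tool_rot: [0.086, 0.996, -0.0, 0.0]
force: [-0.3, 0.3, 4.8]
finger_gap: 0.249
gripper_force: 59.4
```

```bash
python3 -c "
from h import *
where()"
```

```text
t 7.95 s,v,z [-31.26   0.21  31.28] yaw 170.18 tilt [ 0.03 -0.02] F s,v,z [-0.4  0.2  4.8] trq [ 0.04  0.17 -0.02]
```

{"op": "step_arm", "data": {"targets": "-3 0 0 0; -6 0 0 0; -9 0 0 0; -12 0 0 0; -15 0 0 0; -18 0 0 0; -21 0 0 0; -24 0 0 0; -26 0 0 0; -26 0 0 0"}}

```text
t: 8.95
tcp_pos: [0.5027, -0.1779, 0.0312]
tool_rot: [0.086, 0.996, -0.0, -0.0]
force: [-1.3, 0.8, 4.6]
finger_gap: 0.251
gripper_force: 59.7
```

```bash
python3 -c "
from h import *
where()"
```

```text
t 8.95 s,v,z [-5.42  0.31 31.22] yaw 170.19 tilt [-0.   -0.01] F s,v,z [-1.4  0.6  4.6] trq [ 0.06  0.16 -0.01]
```

{"op": "step_arm", "data": {"targets": "-1.5 0 0 0; -3 0 0 0; -4.5 0 0 0; -6 0 0 0; -7.5 0 0 0; -9 0 0 0; -10 0 0 0; -10 0 0 0"}}

```text
t: 9.75
tcp_pos: [0.509, -0.178, 0.0307]
tool_rot: [0.085, 0.996, 0.001, -0.004]
force: [-7.7, -0.2, 8.0]
finger_gap: 0.243
gripper_force: 60.1
```

```bash
python3 -c "
from h import *
where()"
```

```text
t 9.75 s,v,z [ 0.79  1.27 30.73] yaw 170.21 tilt [-0.42  0.19] F s,v,z [-7.5 -1.6  8. ] trq [-0.05  0.85 -0.04]
```

{"op": "step_arm", "data": {"targets": "-1 0 0 0; -2 0 0 0; -3 0 0 0; -4 0 0 0; -4 0 0 0"}}

```text
t: 10.25
tcp_pos: [0.5119, -0.1781, 0.0307]
tool_rot: [0.085, 0.996, 0.002, -0.005]
force: [-9.1, 1.7, 9.5]
finger_gap: 0.246
gripper_force: 60.3
```

```bash
python3 -c "
from h import *
where()"
```

```text
t 10.25 s,v,z [ 3.72  1.63 30.75] yaw 170.22 tilt [-0.53  0.25] F s,v,z [-9.3  0.1  9.5] trq [ 0.13  1.01 -0.04]
```

{"op": "step_arm", "data": {"targets": "-1 -0.5 -0.3 0; -2 -1 -0.5 0; -3 -1 -0.5 0; -4 -1 -0.5 0; -5 -1 -0.5 0; -6 -1 -0.5 0; -6 -1 -0.5 0"}}

```text
t: 10.95
tcp_pos: [0.5201, -0.1811, 0.0311]
tool_rot: [0.085, 0.996, 0.001, -0.002]
force: [-5.5, 1.4, 4.4]
finger_gap: 0.249
gripper_force: 59.4
```

```bash
python3 -c "
from h import *
where()"
```

```text
t 10.95 s,v,z [12.25  0.16 31.07] yaw 170.2 tilt [-0.25  0.13] F s,v,z [-5.6  0.4  4.4] trq [0.19 0.53 0.08]
```

{"op": "step_arm", "data": {"targets": "-1.5 0 0 0; -3 0 0 0; -4.5 0 0 0; -6 0 0 0; -7.5 0 0 0; -9 0 0 0; -10.5 0 0 0; -12 0 0 0; -12 0 0 0"}}

```text
t: 11.85
tcp_pos: [0.5367, -0.1853, 0.0317]
tool_rot: [0.086, 0.996, -0.001, 0.003]
force: [2.2, 0.9, 1.4]
finger_gap: 0.246
gripper_force: 58.9
```

```bash
python3 -c "
from h import *
where()"
```

```text
t 11.85 s,v,z [29.35 -1.1  31.69] yaw 170.17 tilt [ 0.3  -0.13] F s,v,z [2.  1.3 1.4] trq [ 0.27 -0.15  0.16]
```

{"op": "step_arm", "data": {"targets": "-1 0.5 0 0; -2 1 0 0; -3 1 0 0; -4 1 0 0; -5 1 0 0; -5 1 0 0; -5 1 0 0"}}

```text
t: 12.55
tcp_pos: [0.5389, -0.184, 0.0314]
tool_rot: [0.086, 0.996, 0.0, -0.0]
force: [-2.4, 0.1, 6.0]
finger_gap: 0.25
gripper_force: 59.6
```

```bash
python3 -c "
from h import *
where()"
```

```text
t 12.55 s,v,z [31.27  0.51 31.42] yaw 170.18 tilt [-0.03  0.01] F s,v,z [-2.4 -0.3  6. ] trq [-0.11  0.31 -0.  ]
```

{"op": "step_arm", "data": {"targets": "-1 0 0 0; -2 0 0 0; -3 0 0 0; -3 0 0 0; -3 0 0 0"}}

```text
t: 13.05
tcp_pos: [0.5395, -0.1839, 0.0312]
tool_rot: [0.085, 0.996, 0.001, -0.003]
force: [-6.8, -1.4, 7.8]
finger_gap: 0.243
gripper_force: 60.2
```

```bash
python3 - <<'E'
from h import *
where()
a=manip.snapshot("side"); save("side",a)
print([(np.round(d["position"]),round(d["p"],2)) for d in manip.masks_of("side","jig")], [proj("side",[*(o+u*x)/1000,.03]).round() for x in (-50,65,115)])
E
```

```text
t 13.05 s,v,z [31.87  0.7  31.25] yaw 170.2 tilt [-0.3  0.1] F s,v,z [-6.5 -2.5  7.8] trq [-0.26  0.84 -0.06]
[(array([365., 263.]), 0.81)] [array([320., 269.]), array([358., 251.]), array([374., 243.])]
```

View pics/side.png

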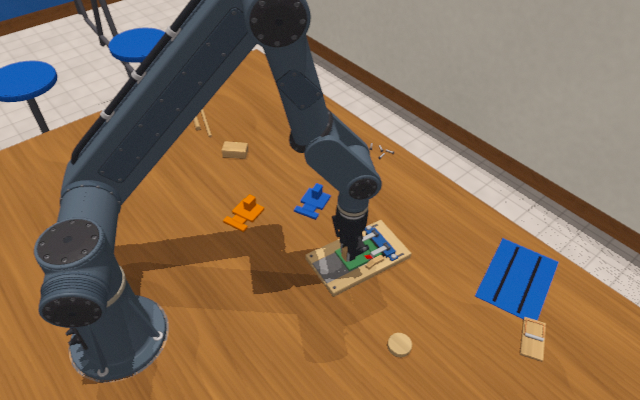

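The side view shows the panel in the jig under the bridge, with the gripper on its grip near (352,240); the clips are too small to judge here. Resistance now climbs 4 N in 0.6 mm, so it is the buffer. I'll press slightly more, ease off and open.

{"op": "step_arm", "data": {"targets": "-1 0 0 0; -2 0 0 0; -2 0 0 0; -1 0 0 0; 0 0 -0.5 0; 2 0 -1 0; 2 0 -1.5 0; 2 0 -1.5 0"}}

```text
t: 13.95
tcp_pos: [0.5392, -0.1839, 0.0322]
tool_rot: [0.086, 0.996, 0.0, -0.001]
force: [-3.4, -0.7, -0.1]
finger_gap: 0.248
gripper_force: 58.9
```

```bash
python3 -c "
from h import *
where()"
```

```text
t 13.95 s,v,z [31.56  0.72 32.19] yaw 170.18 tilt [-0.14  0.07] F s,v,z [-3.3 -1.3 -0.1] trq [-0.1   0.68 -0.02]
```

{"op": "step_arm", "data": {"targets": "0 0 0 0; 0 0 0 0; 0 0 0 0; 0 0 0 0; 0 0 0 0; 0 0 0 0", "gripper": 0.4}}

```text
t: 14.55
tcp_pos: [0.5404, -0.1844, 0.0329]
tool_rot: [0.086, 0.996, -0.0, 0.0]
force: [0.1, 0.5, 0.2]
finger_gap: 0.602
gripper_force: 0.0
```

{"op": "step_arm", "data": {"targets": "0 0 -8 0; 0 0 -25 0; 0 0 -55 0; -10 0 -95 0; -40 0 -135 0; -70 0 -175 0; -95 0 -195 0; -110 0 -200 0; -110 0 -200 0; -110 0 -200 0"}}

```text
t: 15.55
tcp_pos: [0.6474, -0.2026, 0.2323]
tool_rot: [0.086, 0.996, 0.0, -0.001]
force: [-1.2, -1.0, -1.2]
finger_gap: 0.598
gripper_force: 0.0
```

```bash
python3 - <<'E'
from h import *
s=where(); p,q=s["tcp_pos"],s["tool_rot"]
a=manip.snapshot("wrist"); save("w5full",a)
c=proj("wrist",[*(o+u*65)/1000,.025],p,q).round().astype(int); print(c)
y,x=max(c[1]-65,0),max(c[0]-75,0)
save("w5",cv2.resize(a[y:y+130,x:x+150],None,fx=4.5,fy=4.5,interpolation=cv2.INTER_CUBIC)); print(x,y)
E
```

```text
t 15.55 s,v,z [141.38   1.08 232.28] yaw 170.19 tilt [-0.12  0.05] F s,v,z [-1.  -1.2 -1.2] trq [-0.05  0.03 -0.01]
[318 108]
243 43
```

View pics/w5.png

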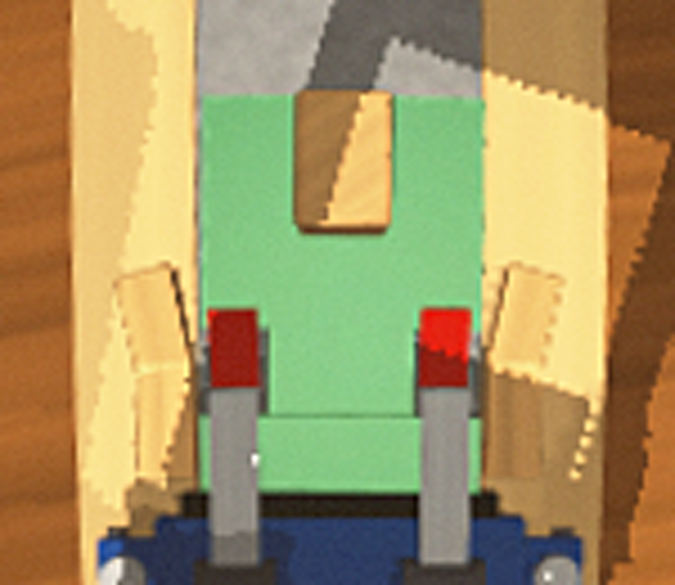

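The crop shows the panel's leading edge against the black buffer (crop row 492). Both clips lie over the notches, with red toes at (233,348) and (445,348). I'll check numerically that both toes are down.

```bash
python3 - <<'E'
from h import *
s=manip.sense(); p,q=s["tcp_pos"],s["tool_rot"]
for z in (.031,.039):
  for n,c in dict(L=(445,310),R=(233,310)).items():
    W=on_z("wrist",(243+c[0]/4.5-.4,43+c[1]/4.5-.4),z,p,q)[:2]*1000-o; print(z,n,np.round([W@u,W@v],1))
for n,c,z in [("lead",(340,492),.026),("rear",(250,97),.026),("barrear",(340,415),.026),("sideR",(202,250),.026),("sideL",(484,250),.026)]:
    W=on_z("wrist",(243+c[0]/4.5-.4,43+c[1]/4.5-.4),z,p,q)[:2]*1000-o; print(n,np.round([W@u,W@v],1))
E
```

```text
0.031 L [67.8 25.8]
0.031 R [ 67.9 -25.7]
0.039 L [67.8 25.2]
0.039 R [ 68.  -25.1]
lead [113.6   0.4]
rear [ 14.2 -22. ]
barrear [94.2  0.3]
sideR [ 52.7 -33.7]
sideL [52.5 35.7]
```

```bash
python3 -c "
from h import *
print(manip.sign_off())"
```

```text
the job is handed in; nothing more can be done
None
```

The green panel is in the jig against the rubber stop, released, with the clips in its notches as far as the camera and force readings show. I handed the job in at about 15.6 s with the robot clear; the cup, block and wheel were not touched.

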